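# Row up the press moulds on the setting board and close them

## Robot

A 7-joint arm with a two-finger parallel gripper is mounted at the origin on the work surface. World frame = base frame: x ahead of the robot, y to its left, z up, the work surface at z = 0. Lengths are in mm, angles in rad, forces in N, time in s.
With the tool pointing down it reaches from about 350 to 900 mm from the base axis. Payload 8.1 kg.
Tool frame: the origin (TCP) lies on the mounting face of the last link; the fingertips stand 178 mm ahead of it and the grasp point (between the pads) lies 159 mm ahead of it (r.nose_length is the distance from the TCP to the fingertips, in mm); z points along the fingers, y is the line along which they close (so a half turn about z gives the same grasp; the last joint's range is limited). The gripper opens to 92 mm and grips with 3 to 60 N. Pads are 19 mm wide; open, the fingers measure 130 mm over their backs; the gripper's body (75 mm by 190 mm) begins 47 mm behind the grasp point.
Start: joints at [-1.253, 0.434, 0.025, 1.573, -0.012, 1.134, -0.075], TCP at [255.33, 570.473, 404.742] pointing down, gripper open.
Joint ranges: [-2.62, 2.62], [-0.44, 2.09], [-1.27, 1.32], [0.08, 2.57], [-1.32, 4.46], [0.12, 2], [-2.74, 2.74]. Speed limits (rad/s): [2.22, 2.22, 3.01, 3.01, 3.14, 3.14, 3.14].

## Interface

Orientations are given as a unit quaternion [w, x, y, z].
In Python, from workcell import r gives the robot as it stands.
- The arm moves only by the shell command python3 -m jog 'ROWS'. ROWS is JSON, a list of rows, each an object with "dr": the turn, a rotation vector about the tool's x, y, z in degrees, a list of three; "xyz": the shift along the tool's x, y, z in mm, a list of three; "claw": the finger opening in mm, from 0 to 91.8. A call has 1 to 10 rows; each row is the pose to reach, as a shift and turn from the pose commanded when the call began, along the tool's axes at that moment; what a row does not reach only later rows make up. A row lasts 1/12 s, in which the tool goes at most 41.7 mm and 7.16 degrees, less where a joint would pass 70% of its speed; a pose out of reach is approached as far as the arm can. A call with a gripper value outside its range is refused whole. The fingers move at their own pace and stop on an object; the grip force is fixed at half the most. Time passes only in rows, so rows that repeat a pose let the fingers close. It gives the time, the measured TCP pose, the force, the opening and the grip force at its end, in the units of the state.
- r.state(): the state, without advancing time (a new reading comes with each control period).
- r.read_camera(name): name is "side" or "top"; returns a dict with "pixels" (420x560x3 uint8, blue, green, red), "fx", "fy", "cx", "cy" (pixels), "world_to_cam" (4x4, takes a point from world to camera coordinates). Camera axes: x right, y down, z forward; pixel columns grow to the right and rows downward; lengths in mm; the calibration is good to about 2 mm. A picture is of the moment at which its call begins. There is no depth.
- r.sign_off(): hands the job in; it is judged then, once.
Trained networks look in the newest picture that a camera, given by its name, has taken for a name from the list of things; names that differ only in an ending like _2 or _b are one class to them, and where a whole thing is asked for, a point or a joint stands for the part that bears it (a point fixed in the world has none). Each returns a list of dicts, best first, with "score" (0 to 1); they miss things now and then, are a little off and sometimes report something else, mostly with a low value. They report only what shows in the picture. A call takes as long as a camera call. They do not tell look-alikes from the thing itself.
- r.search_frame(camera, query): "uv" ([column, row] in pixels, amid what is visible of it).
- r.landmark_of(camera, query): "uv" ([column, row] in pixels: a listed point, or the origin of a listed thing).
The state is a dict: "t": time; "qpos": joint angles; "qd": joint speeds; "joint_efforts": joint torques, N m; "position": TCP position; "ee_rot": TCP orientation; "ft_force": force on the tool from outside, world axes, zero at the start; "moment": the same for the moment, N m; "width": finger opening in mm; "grasp_force": force on a finger pad.
Only numpy, scipy, OpenCV 4.12 (cv2) and the standard library are available. Lean on these libraries where they do the work, as an engineer would, in place of code of your own. Each camera call takes 0.05 s, during which the arm holds its last target. There are 200 camera calls.

## Task

Line up the three white press moulds on the wooden setting board in one tight, straight row along its fence: the longest in the corner against the side stop, then the middle one, then the shortest, each flat on the board with its long side flush against the fence and no gaps between them. Press each mould's lid down until it is fully shut, and leave everything else on the table where it stands.

Things in the scene. Friction and masses are not known exactly. Their poses are not given: they have to be found in the camera images.
- board: fixed wooden setting board, 170 (x) x 330 (y) x 12 mm thick; origin at the centre of its underside. A fence 10 mm thick, rising 30 mm above the board, runs along its whole far (+x) edge, and a side stop of the same section along its left (+y) edge.
- corner (a point): the board's inner corner, where the faces of fence and side stop meet the board's upper surface (75, 155, 12 mm in the board's frame). Its axes are the board's: the fence face is its plane x=0, the side stop face its plane y=0; the free board lies towards -x and -y.
- mould_long: long press mould, loose white plastic block 50 (x) x 115 (y) x 34 mm high, 0.36 kg or so; origin at the centre of its underside, z up. On it sits its plunger lid (44 x 109 x 12 mm, with a round boss 40 mm across and 6 mm high on top in the middle), standing up to 8 mm proud: boss top 60 mm above the origin when fully up, 52 mm when fully shut.
- lid_long (a joint): how far the lid of the long mould is pressed down, m: 0 fully up, 0.008 fully shut. Stiff (about 5 N), stays where it is left.
- mould_middle: middle press mould, loose white plastic block 50 (x) x 90 (y) x 34 mm high, 0.36 kg or so; origin at the centre of its underside, z up. On it sits its plunger lid (44 x 84 x 12 mm, with a round boss 40 mm across and 6 mm high on top in the middle), standing up to 8 mm proud: boss top 60 mm above the origin when fully up, 52 mm when fully shut.
- lid_middle (a joint): how far the lid of the middle mould is pressed down, m: 0 fully up, 0.008 fully shut. Stiff (about 5 N), stays where it is left.
- mould_short: short press mould, loose white plastic block 50 (x) x 65 (y) x 34 mm high, 0.36 kg or so; origin at the centre of its underside, z up. On it sits its plunger lid (44 x 59 x 12 mm, with a round boss 40 mm across and 6 mm high on top in the middle), standing up to 8 mm proud: boss top 60 mm above the origin when fully up, 52 mm when fully shut.
- lid_short (a joint): how far the lid of the short mould is pressed down, m: 0 fully up, 0.008 fully shut. Stiff (about 5 N), stays where it is left.
- tub: closed round tub, 90 mm across, 72 mm high; bystander, loose; origin at the centre of its underside.
- nozzle: steel piping nozzle, a cone 40 mm across the foot, 50 mm high; bystander, loose; origin at the centre of its underside.
- mug: white mug, 80 mm across, 90 mm high, handle to its +y; bystander, loose; origin at the centre of its underside.
- jar: white jar, 76 mm across, 100 mm high; bystander, loose; origin at the centre of its underside.
- bottle: amber glass bottle, 64 mm across, 200 mm high; bystander, loose; origin at the centre of its underside.
- bowl: steel bowl, 100 mm across, 50 mm high; bystander, loose; origin at the centre of its underside.
- pin: wooden rolling pin on a low rest, 270 mm long along its y, 60 mm wide, 56 mm high; bystander, loose; origin at the centre of its underside.
- spatula: spatula lying flat, 250 mm long along its x; bystander, loose; origin at about the middle of its length, on the table.
Things that resemble listed ones, but are neither listed nor needed, are in the scene too. What is shaped like the mould_short but green is not meant. What is shaped like the mould_long but red is not meant.

How it is judged (in metres and radians):
At the end, for the whole second after the job is handed in: Moulds flat on the board, at rest, long sides within 4 mm of the fence and 0.05 rad of parallel; from the side stop: long, middle, short, butted, within 4, 7 and 10 mm of their places in a row without gaps; each lid pressed at least 6.5 of its 8 mm; bystanders in place (x of mould_long in the frame of corner between -0.029 and -0.021 m and y of mould_long in the frame of corner between -0.0615 and -0.0535 m and z of mould_long in the frame of corner between -0.004 and 0.004 m and angle between each of mould_long, mould_middle, mould_short's own z axis and vertical below 0.06 rad and angle between the y axis of each of mould_long, mould_middle, mould_short and the y axis of corner, either way round below 0.05 rad and value of joint each of lid_long, lid_middle, lid_short above 0.0065 m and linear speed of each of mould_long, mould_middle, mould_short below 0.02 m/s and x of mould_middle in the frame of corner between -0.029 and -0.021 m and y of mould_middle in the frame of corner between -0.167 and -0.156 m and z of mould_middle in the frame of corner between -0.004 and 0.004 m and x of mould_short in the frame of corner between -0.029 and -0.021 m and y of mould_short in the frame of corner between -0.2475 and -0.2335 m and z of mould_short in the frame of corner between -0.004 and 0.004 m); the robot touches nothing.
It fails at once if a bystander (tub, nozzle, mug, jar, bottle, bowl, rolling pin, spatula) is moved more than 30 mm (distance of any of tub, nozzle, mug, jar, bottle, bowl, pin, spatula from where it was at the start of the episode above 0.03 m).
It fails at once if a standing bystander is knocked over (angle between any of tub, nozzle, mug, jar, bottle, bowl, pin's own z axis and vertical above 0.5 rad).
It also fails if it takes over 72 s, if anything falls off the work surface, if the arm or the gripper's body presses on something with over 40 N, if the wrist force passes 120 N, or if a joint passes its speed limit or range.

## Working session

There is one attempt and no reset: what is moved stays moved. The work goes in short steps, Python scripts to look and compute and a shell command to move; the robot and the scene stay as the last step left them, time stands still between calls to the robot, and variables do not carry over. Pictures are saved under pics/ and viewed, at most 10 in all, crops included, and the job is handed in when it is done.

```bash
mkdir -p pics; ls; python3 - <<'E'
from workcell import r
import cv2,numpy as np
for c in ("top","side"):
    d=r.read_camera(c); cv2.imwrite(f"pics/{c}0.png",cv2.resize(d["pixels"],(784,588),interpolation=cv2.INTER_CUBIC))
    print(c,d["fx"],d["fy"],d["cx"],d["cy"],np.round(d["world_to_cam"],3).tolist())
    for q in "mould_long mould_middle mould_short corner board tub nozzle mug jar bottle bowl pin spatula".split():
        print(q,[(np.round(x["uv"]).tolist(),round(x["score"],2)) for x in r.landmark_of(c,q)][:4])
print(r.state())
E
```

```text
pics
top 525.3420370970028 525.3420370970028 275.3271234170713 205.3165567582327 [[-0.014, -1.0, -0.023, -9.886], [-0.998, 0.015, -0.062, 518.748], [0.062, 0.022, -0.998, 1450.027], [0.0, 0.0, 0.0, 1.0]]
mould_long [([320.0, 234.0], 0.7), ([343.0, 286.0], 0.68)]
mould_middle []
mould_short [([304.0, 166.0], 0.67), ([223.0, 124.0], 0.56)]
corner [([131.0, 193.0], 0.96)]
board [([194.0, 203.0], 0.97), ([254.0, 255.0], 0.44), ([365.0, 162.0], 0.41)]
tub [([370.0, 229.0], 0.71), ([142.0, 139.0], 0.29)]
nozzle [([336.0, 198.0], 0.49), ([279.0, 117.0], 0.35)]
mug [([434.0, 165.0], 0.78)]
jar []
bottle [([282.0, 119.0], 0.83), ([366.0, 166.0], 0.6), ([324.0, 232.0], 0.35)]
bowl [([253.0, 255.0], 0.86), ([192.0, 202.0], 0.25)]
pin [([364.0, 120.0], 0.86)]
spatula [([144.0, 138.0], 0.64)]
side 445.55059315666506 445.55059315666506 277.16149964233136 209.9422353355912 [[0.972, -0.234, -0.021, -541.774], [-0.163, -0.605, -0.78, 112.931], [0.17, 0.761, -0.626, 1038.52], [0.0, 0.0, 0.0, 1.0]]
mould_long [([178.0, 296.0], 0.92), ([243.0, 266.0], 0.6), ([252.0, 138.0], 0.48)]
mould_middle [([346.0,
[... 504 characters left out ...]
t': 1.4, 'qpos': array([-1.2525996 ,  0.4345155 ,  0.02496701,  1.57320893, -0.01159822,
        1.13399314, -0.07508247]), 'qd': array([-0.00018733,  0.00092252,  0.0004613 ,  0.0001721 , -0.00094541,
       -0.00035316, -0.00041599]), 'joint_efforts': array([ 8.12953118e-06, -6.67657471e+01,  9.84123386e-01, -3.14802718e+01,
       -6.06578426e-02,  3.28117842e-02,  7.36578977e-05]), 'position': array([255.31505625, 570.47884456, 404.7283545 ]), 'ee_rot': array([1.43389271e-06, 2.08867476e-01, 9.77943954e-01, 9.83529647e-06]), 'ft_force': array([-0.36038935,  0.0245006 , -0.41521975]), 'moment': array([-0.02345744, -0.03925831, -0.01922027]), 'grasp_force': 0.0, 'width': 91.65305669329788}
```

View pics/top0.png

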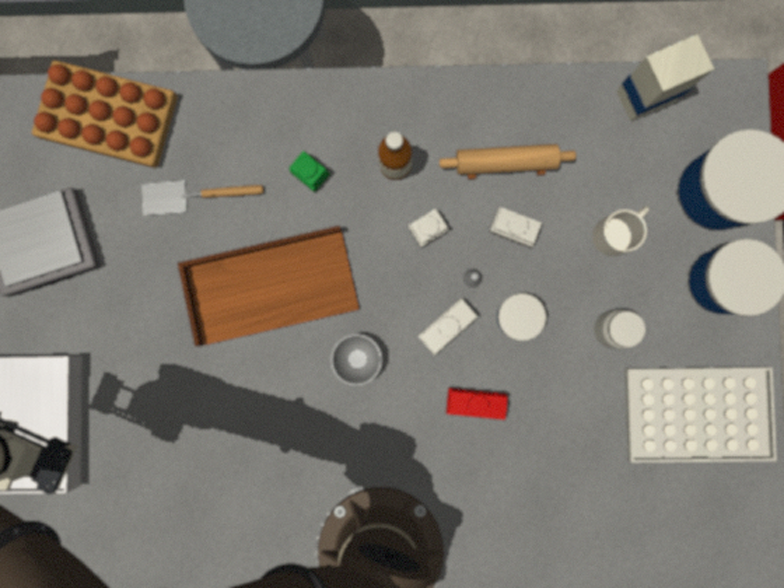

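View pics/side0.png

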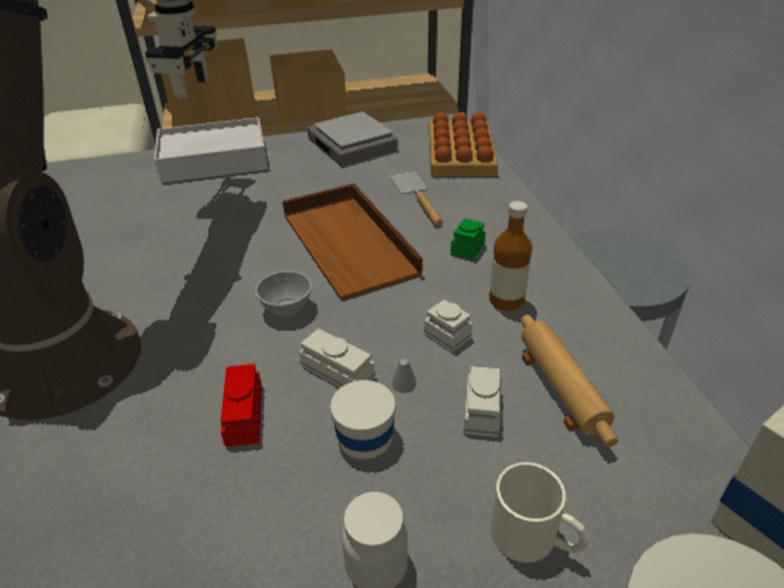

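Top view (784-wide pixels): the white moulds are long at (447,326), middle at (516,226) and short at (429,227). The look-alikes are red at (477,403) and green at (309,171), and both are excluded by colour. The board's inner corner is near (188,268). Next I'll fit the poses to silhouettes in both cameras.

```bash
cat > fit.py <<'E'
import numpy as np,cv2
from scipy.optimize import minimize
def proj(d,P):
    T=np.array(d["world_to_cam"]);c=P@T[:3,:3].T+T[:3,3]
    return np.c_[d["fx"]*c[:,0]/c[:,2]+d["cx"],d["fy"]*c[:,1]/c[:,2]+d["cy"]]
def box(x0,x1,y0,y1,z0,z1): return np.array([[x,y,z] for x in(x0,x1) for y in(y0,y1) for z in(z0,z1)],float)
def mould(L,press=0):
    a=np.arange(16)*np.pi/8
    l=42-press
    return [box(-25,25,-L/2,L/2,0,34),box(-22,22,-L/2+3,L/2-3,l-8,l+12),
      np.array([[20*np.cos(t),20*np.sin(t),z] for t in a for z in(l+12,l+18)])]
BOARD=[box(-85,85,-165,165,0,12),box(75,85,-165,165,0,42),box(-85,85,155,165,0,42)]
S=4
def render(d,parts,p,z=0,roi=None):
    c,s=np.cos(p[2]),np.sin(p[2]);R=np.array([[c,-s,0],[s,c,0],[0,0,1]])
    u0,v0,u1,v1=roi;m=np.zeros(((v1-v0)*S,(u1-u0)*S),np.uint8)
    for b in parts:
        uv=(proj(d,b@R.T+[p[0],p[1],z])-[u0-.5,v0-.5])*S-.5
        h=cv2.convexHull(uv.astype(np.float32))
        cv2.fillConvexPoly(m,np.round(h*16).astype(np.int32),1,shift=4)
    return m
def mask(d,kind,roi,seed=None):
    u0,v0,u1,v1=roi
    im=cv2.resize(d["pixels"][v0:v1,u0:u1],None,fx=S,fy=S,interpolation=cv2.INTER_CUBIC)
    hsv=cv2.cvtColor(im,cv2.COLOR_BGR2HSV).astype(int)
    if kind=="white": m=(hsv[...,2]>118)&(hsv[...,1]<70)
    else: m=(hsv[...,1]>110)&((hsv[...,0]<22)|(hsv[...,0]>170))
    m=cv2.morphologyEx(m.astype(np.uint8),cv2.MORPH_CLOSE,np.ones((9,9)))
    n,lab,st,ce=cv2.connectedComponentsWithStats(m)
    k=1+np.argmax(st[1:,4]); return (lab==k).astype(np.uint8),im
def fit(views,parts,p0,kind,z=0,name=None,pad=8):
    dat=[]
    for d in views:
        C,s=np.cos(p0[2]),np.sin(p0[2]);R=np.array([[C,-s,0],[s,C,0],[0,0,1]])
        uv=np.vstack([proj(d,b@R.T+[p0[0],p0[1],z]) for b in parts])
        lo=np.maximum(np.floor(uv.min(0)).astype(int)-pad,0);hi=np.ceil(uv.max(0)).astype(int)+pad
        roi=(lo[0],lo[1],min(hi[0],560),min(hi[1],420));m,im=mask(d,kind,roi);dat.append((d,roi,m,im))
    def iou(p,d,roi,m):
        q=render(d,parts,p,z,roi);return (q&m).sum()/max(1,(q|m).sum())
    f=lambda v:-sum(iou([v[0],v[1],v[2]/100],*a[:3]) for a in dat)
    v0=np.array([p0[0],p0[1],p0[2]*100])
    o=None
    for k in (12,4):
        o=minimize(f,v0,method="Nelder-Mead",options=dict(initial_simplex=[v0,v0+[k,0,0],v0+[0,k,0],v0+[0,0,k]],xatol=.05,fatol=1e-5));v0=o.x
    p=np.array([v0[0],v0[1],v0[2]/100]);t=[]
    for a in dat:
        im=a[3].copy()
        cs,_=cv2.findContours(render(a[0],parts,p,z,a[1]),cv2.RETR_EXTERNAL,cv2.CHAIN_APPROX_NONE);cv2.drawContours(im,cs,-1,(0,0,255),1)
        cs,_=cv2.findContours(a[2],cv2.RETR_EXTERNAL,cv2.CHAIN_APPROX_NONE);cv2.drawContours(im,cs,-1,(255,0,0),1);t.append(im)
    return p,[iou(p,*a[:3]) for a in dat],t
def back(d,uv,z):
    T=np.array(d["world_to_cam"]);R=T[:3,:3];c=-R.T@T[:3,3]
    r=R.T@np.array([(uv[0]-d["cx"])/d["fx"],(uv[1]-d["cy"])/d["fy"],1]);return c+r*(z-c[2])/r[2]
E
python3 - <<'E'
from workcell import r
from fit import *
t=r.read_camera("top");s=r.read_camera("side")
can=np.zeros((600,800,3),np.uint8);X=[0,0,0]
# (name, uv raw, yaw guess, length)
ang=lambda a,b,z: (lambda A,B:np.arctan2(-(B-A)[0],(B-A)[1]))(back(t,a,z),back(t,b,z))
G={"long":((447/1.4,326/1.4),ang((427/1.4,343/1.4),(468/1.4,308/1.4),45),115),
 "middle":((516/1.4,226/1.4),ang((495/1.4,219/1.4),(538/1.4,235/1.4),45),90),
 "short":((429/1.4,227/1.4),ang((415/1.4,234/1.4),(444/1.4,220/1.4),45),65)}
y=0
def norm(a): return (a+np.pi/2)%np.pi-np.pi/2
for n,(uv,a,L) in G.items():
    b=back(t,uv,45)
    print(n,"guess",b.round(),round(a,2))
    row=[]
    for vs in ([t],[s],[t,s]):
        p,i,im=fit(vs,mould(L),[b[0],b[1],norm(a)],"white"); print("  ",p.round(3),np.round(i,3))
    x=0
    for k in im:
        k=k[:200,:330];can[y:y+k.shape[0],x:x+k.shape[1]]=k;x+=335
    y+=200
c=back(t,(131,193),12)
a=norm(ang((181/1.4,263/1.4),(342/1.4,230/1.4),42))
R=np.array([[np.cos(a),-np.sin(a)],[np.sin(a),np.cos(a)]]);o=c[:2]-R@[75,155]
print("corner",c.round(1),a)
cv2.imwrite("pics/fit1.png",can)
x=0;can=np.zeros((600,800,3),np.uint8)
for vs in ([t],[s],[t,s]):
    p,i,im=fit(vs,BOARD,[o[0],o[1],a],"wood"); print("board",p.round(3),np.round(i,3))
x=0
for k in im:
    k=cv2.resize(k,None,fx=.6,fy=.6)[:600,:400];can[:k.shape[0],x:x+k.shape[1]]=k;x+=400
cv2.imwrite("pics/fit2.png",can)
E
```

```text
long guess [ 440. -137.   45.] -2.45
   [ 429.348 -141.217    0.799] [0.231]
   [448.785 -98.113   0.992] [0.394]
   [ 450.283 -100.972    1.016] [0.226 0.394]
middle guess [ 633. -275.   45.] 2.76
   [ 6.55842e+02 -2.93349e+02 -4.41000e-01] [0.275]
   [ 6.49450e+02 -2.30747e+02  4.10000e-01] [0.681]
   [ 6.41282e+02 -2.34570e+02 -1.01000e-01] [0.234 0.594]
short guess [ 634. -105.   45.] -2.71
   [ 6.63564e+02 -8.66810e+01  1.87000e-01] [0.24]
   [ 6.69552e+02 -6.38610e+01  5.68000e-01] [0.352]
   [ 6.67804e+02 -7.26810e+01  4.14000e-01] [0.228 0.338]
corner [559.7 389.3  12. ] 0.18664223101763433
board [5.25541e+02 2.14884e+02 2.12000e-01] [0.959]
board [5.25711e+02 2.19089e+02 2.07000e-01] [0.968]
board [5.25204e+02 2.17276e+02 2.02000e-01] [0.956 0.965]
```

View pics/fit1.png

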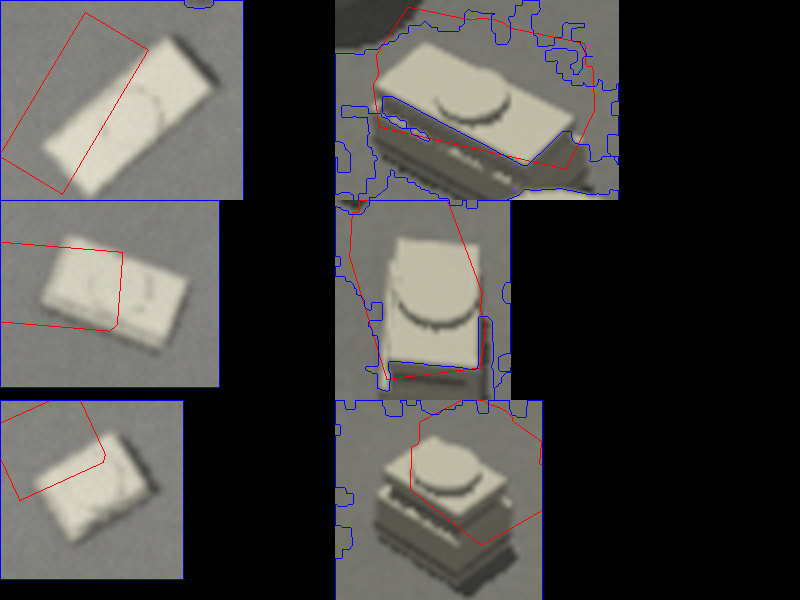

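```bash
python3 - <<'E'
import cv2
for c,pts in (("top",[(447,326),(430,300),(516,226)]),("side",[(335,345),(310,400),(483,405),(350,368),(484,430)])):
    im=cv2.imread(f"pics/{c}0.png")
    for u,v in pts: print(c,u,v,im[v,u])
E
```

```text
top 447 326 [193 211 215]
top 430 300 [125 132 130]
top 516 226 [188 207 210]
side 335 345 [167 187 191]
side 310 400 [110 118 119]
side 483 405 [167 188 192]
side 350 368 [160 180 184]
side 484 430 [72 80 81]
```

The crop confirms that all three are the white moulds. The brightness threshold was too low, so I'll refit with a higher one.

```bash
sed -i 's/hsv\[...,2\]>118)&(hsv\[...,1\]<70)/hsv[...,2]>160)\&(hsv[...,1]<70)/' fit.py
cat >> fit.py <<'E'
def lid(L,press=0):
    return [mould(L,press)[1]*[1,1,0]+[0,0,54-press],mould(L,press)[2]]
E
cat > meas.py <<'E'
from workcell import r
from fit import *
t=r.read_camera("top");s=r.read_camera("side")
norm=lambda a:(a+np.pi/2)%np.pi-np.pi/2
G={"long":((440,-137),.69,115),"middle":((633,-275),-.38,90),"short":((634,-105),.43,65)}
can=np.zeros((600,800,3),np.uint8);y=0
for n,(b,a,L) in G.items():
    for pr in (0,4,8):
        p,i,im=fit([t],mould(L,pr),[*b,a],"white");q,j,im2=fit([s],lid(L,pr),[*b,a],"white",pad=12);print(n,pr,"top",p.round(3),np.round(i,3),"side",q.round(3),np.round(j,3))
    x=0
    for k in im+im2:
        k=k[:200,:330];can[y:y+k.shape[0],x:x+k.shape[1]]=k;x+=335
    y+=200
cv2.imwrite("pics/fit3.png",can)
for c in "pin bottle nozzle tub bowl spatula".split():
    for cam,d in(("top",t),("side",s)):
        print(c,cam,[back(d,o["uv"],0)[:2].round().tolist() for o in r.landmark_of(cam,c)[:1]])
E
python3 meas.py
```

```text
long 0 top [ 439.607 -136.923    0.688] [0.918] side [ 438.741 -139.614    0.699] [0.871]
long 4 top [ 439.607 -136.923    0.688] [0.918] side [ 439.02  -135.756    0.704] [0.877]
long 8 top [ 439.607 -136.923    0.688] [0.918] side [ 440.043 -132.015    0.696] [0.888]
middle 0 top [ 6.37308e+02 -2.77364e+02 -3.17000e-01] [0.837] side [ 6.33048e+02 -2.76307e+02 -3.86000e-01] [0.888]
middle 4 top [ 6.39001e+02 -2.77569e+02 -3.48000e-01] [0.848] side [ 6.34705e+02 -2.72621e+02 -3.94000e-01] [0.891]
middle 8 top [ 6.38401e+02 -2.77878e+02 -3.90000e-01] [0.854] side [ 6.36098e+02 -2.69484e+02 -3.99000e-01] [0.893]
short 0 top [ 6.38343e+02 -1.03673e+02  5.34000e-01] [0.808] side [ 6.36500e+02 -1.04328e+02  5.35000e-01] [0.783]
short 4 top [ 6.38343e+02 -1.03673e+02  5.34000e-01] [0.808] side [ 6.37249e+02 -9.95170e+01  4.99000e-01] [0.789]
short 8 top [ 6.38343e+02 -1.03673e+02  5.34000e-01] [0.808] side [ 6.38909e+02 -9.46830e+01  5.46000e-01] [0.799]
pin top [[766.0, -271.0]]
pin side [[770.0, -256.0]]
bottle top [[634.0, -104.0]]
bottle side [[761.0, -52.0]]
nozzle top [[542.0, -194.0]]
nozzle side [[536.0, -197.0]]
tub top [[454.0, -286.0]]
tub side [[453.0, -273.0]]
bowl top [[369.0, 40.0]]
bowl side [[379.0, 47.0]]
spatula top [[719.0, 350.0]]
spatula side [[725.0, 367.0]]
```

View pics/fit2.png

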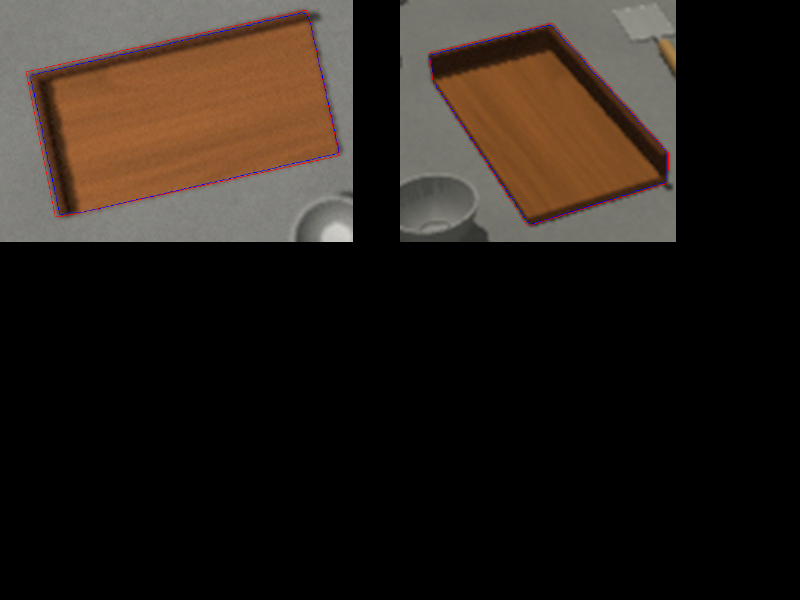

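View pics/fit3.png

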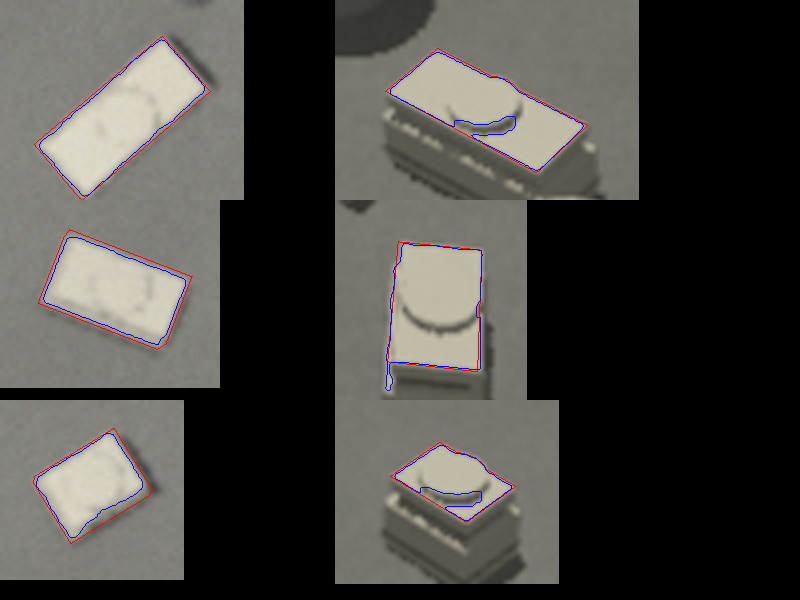

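```bash
cat > go.py <<'E'
import sys,numpy as np
from workcell import r
from scipy.spatial.transform import Rotation as Ro
O=np.array([525.2,217.3]);A=.207
def plan(x,y,z,yaw):
    s=r.state();w,*v=s["ee_rot"];R=Ro.from_quat([*v,w])
    M=R.as_matrix();d=M.T@(np.array([x,y,z])-s["position"])
    cur=np.arctan2(M[1,1],M[0,1]);k=(yaw-cur+np.pi/2)%np.pi-np.pi/2
    n=np.array([[np.sin(cur+k),np.cos(cur+k),0],[-np.cos(cur+k),np.sin(cur+k),0],[0,0,-1]])
    rv=np.degrees(Ro.from_matrix(M.T@n).as_rotvec())
    print("xyz",d.round(1),"dr",rv.round(2),"rows",round(max(np.linalg.norm(d)/41.7,np.linalg.norm(rv)/7.16),1),"pos",s["position"].round(1),"cur yaw",round(cur,4),"t",s["t"])
def cor(u,v):  # corner frame -> world
    c,s=np.cos(A),np.sin(A);return O+np.array([[c,-s],[s,c]])@[75+u,155+v]
if __name__=="__main__":
    a=[float(eval(q)) for q in sys.argv[2:]]
    if sys.argv[1]=="w": plan(*a)
    else: plan(*cor(a[0],a[1]),a[2],A+(a[3] if len(a)>3 else 0))
E
python3 go.py w 450 200 405 .693
python3 - <<'E'
from workcell import r
from fit import *
t=r.read_camera("top");s=r.read_camera("side")
th=np.arange(24)*np.pi/12
cyl=lambda R,a,b:np.array([[R*np.cos(q),R*np.sin(q),z] for q in th for z in(a,b)])
# bottle base & side-view edges: search for x,y by cylinder of body (label+amber) edges
for cam,d in(("top",t),("side",s)):
    for x,y in((761,-52),(755,-55)):
        for z in(0,100,200): print(cam,(x,y,z),(proj(d,np.array([[x,y,z]],float))*1.4).round())
        print((proj(d,np.array([[x-32,y,0],[x+32,y,0],[x,y-32,0],[x,y+32,0]],float))*1.4).round().tolist())
E
```

```text
top (761, -52, 0) [[401. 169.]]
top (761, -52, 100) [[401. 157.]]
top (761, -52, 200) [[401. 143.]]
[[401.0, 184.0], [401.0, 153.0], [417.0, 168.0], [385.0, 169.0]]
top (755, -55, 0) [[403. 172.]]
top (755, -55, 100) [[403. 160.]]
top (755, -55, 200) [[403. 147.]]
[[403.0, 187.0], [402.0, 156.0], [418.0, 171.0], [387.0, 172.0]]
side (761, -52, 0) [[504. 305.]]
side (761, -52, 100) [[510. 260.]]
side (761, -52, 200) [[516. 210.]]
[[487.0, 308.0], [521.0, 302.0], [511.0, 316.0], [498.0, 295.0]]
side (755, -55, 0) [[502. 307.]]
side (755, -55, 100) [[507. 262.]]
side (755, -55, 200) [[513. 211.]]
[[485.0, 310.0], [518.0, 304.0], [508.0, 318.0], [495.0, 296.0]]Traceback (most recent call last):
  File "go.py", line 16, in <module>
    if sys.argv[1]=="w": plan(*a)
                         ~~~~^^^^
  File "go.py", line 10, in plan
    rv=np.degrees(Ro.from_matrix(M.T@n).as_rotvec())
                  ~~~~~~~~~~~~~~^^^^^^^
  File "scipy/spatial/transform/_rotation.pyx", line 1143, in scipy.spatial.transform._rotation.Rotation.from_matrix
ValueError: Non-positive determinant (left-handed or null coordinate frame) in rotation matrix 0: [[-8.97398590e-01 -4.41220773e-01 -1.44275935e-06]
 [-4.41220773e-01  8.97398589e-01 -4.21881546e-05]
 [-1.99090204e-05  3.72230151e-05  9.99999999e-01]].
```

```bash
sed -i 's/n=np.array.*/a=cur+k;n=np.array([[-np.sin(a),np.cos(a),0],[np.cos(a),np.sin(a),0],[0,0,-1]])/' go.py
python3 go.py w 450 200 405 .693
```

```text
xyz [-3.290e+02 -2.586e+02 -3.000e-01] dr [ 0.    0.   26.18] rows 10.0 pos [255.3 570.5 404.7] cur yaw 1.1499 t 2.3
```

```bash
R='{"xyz":[-329,-258.6,0],"dr":[0,0,26.2],"claw":90}'; python3 -m jog '[{"xyz":[-329,-258.6,0],"dr":[0,0,26.2],"claw":90},{"xyz":[-329,-258.6,0],"dr":[0,0,26.2],"claw":90},{"xyz":[-329,-258.6,0],"dr":[0,0,26.2],"claw":90},{"xyz":[-329,-258.6,0],"dr":[0,0,26.2],"claw":90},{"xyz":[-329,-258.6,0],"dr":[0,0,26.2],"claw":90},{"xyz":[-329,-258.6,0],"dr":[0,0,26.2],"claw":90},{"xyz":[-329,-258.6,0],"dr":[0,0,26.2],"claw":90},{"xyz":[-329,-258.6,0],"dr":[0,0,26.2],"claw":90},{"xyz":[-329,-258.6,0],"dr":[0,0,26.2],"claw":90},{"xyz":[-329,-258.6,0],"dr":[0,0,26.2],"claw":90}]'; python3 go.py w 439.3 -138 270 .693
```

```text
t: 3.13
position: [449.6, 199.7, 405.1]
ee_rot: [0.0, 0.425, 0.905, 0.0]
ft_force: [0.8, 0.5, 0.1]
width: 89.7
grasp_force: 0.0
xyz [-253.2 -223.8  134.9] dr [ 0.05 -0.   -0.01] rows 8.7 pos [449.6 199.7 405.1] cur yaw 0.6929 t 3.1333
```

```bash
python3 -m jog '[{"xyz":[-253.2,-223.8,135],"claw":90},{"xyz":[-253.2,-223.8,135],"claw":90},{"xyz":[-253.2,-223.8,135],"claw":90},{"xyz":[-253.2,-223.8,135],"claw":90},{"xyz":[-253.2,-223.8,135],"claw":90},{"xyz":[-253.2,-223.8,135],"claw":90},{"xyz":[-253.2,-223.8,135],"claw":90},{"xyz":[-253.2,-223.8,135],"claw":90},{"xyz":[-253.2,-223.8,135],"claw":90},{"xyz":[-253.2,-223.8,135],"claw":90}]'; python3 go.py w 439.3 -138 215 .693
```

```text
xyz [-253.2 -223.8  189.9] dr [ 0.05 -0.   -0.01] rows 9.3 pos [449.6 199.7 405.1] cur yaw 0.6929 t 3.1333$[0]: bad value
```

```bash
python3 -m jog '[{"xyz":[-253.2,-223.8,135],"dr":[0,0,0],"claw":90},{"xyz":[-253.2,-223.8,135],"dr":[0,0,0],"claw":90},{"xyz":[-253.2,-223.8,135],"dr":[0,0,0],"claw":90},{"xyz":[-253.2,-223.8,135],"dr":[0,0,0],"claw":90},{"xyz":[-253.2,-223.8,135],"dr":[0,0,0],"claw":90},{"xyz":[-253.2,-223.8,135],"dr":[0,0,0],"claw":90},{"xyz":[-253.2,-223.8,135],"dr":[0,0,0],"claw":90},{"xyz":[-253.2,-223.8,135],"dr":[0,0,0],"claw":90},{"xyz":[-253.2,-223.8,135],"dr":[0,0,0],"claw":90},{"xyz":[-253.2,-223.8,135],"dr":[0,0,0],"claw":90}]'; python3 go.py w 439.3 -138 215 .693
```

```text
t: 3.97
position: [437.2, -141.9, 268.4]
ee_rot: [-0.0, 0.429, 0.903, -0.002]
ft_force: [-0.7, -0.4, 1.3]
width: 90.1
grasp_force: 0.0
xyz [ 1.8  4.3 53.4] dr [-0.17  0.06 -0.48] rows 1.3 pos [ 437.2 -141.9  268.4] cur yaw 0.6846 t 3.9667
```

```bash
python3 -m jog '[{"xyz":[0,0,30],"dr":[0,0,0],"claw":90},{"xyz":[0,0,55],"dr":[0,0,0],"claw":90},{"xyz":[0,0,55],"dr":[0,0,0],"claw":90},{"xyz":[0,0,55],"dr":[0,0,0],"claw":30},{"xyz":[0,0,55],"dr":[0,0,0],"claw":30},{"xyz":[0,0,55],"dr":[0,0,0],"claw":30},{"xyz":[0,0,55],"dr":[0,0,0],"claw":30},{"xyz":[0,0,55],"dr":[0,0,0],"claw":30},{"xyz":[0,0,55],"dr":[0,0,0],"claw":30},{"xyz":[0,0,55],"dr":[0,0,0],"claw":30}]'; python3 go.py w 439.3 -138 215 .693
```

```text
t: 4.8
position: [438.7, -136.1, 215.1]
ee_rot: [0.0, 0.425, 0.905, 0.0]
ft_force: [-2.5, -2.5, 3.2]
width: 48.0
grasp_force: 2.3
xyz [-1.9 -0.8  0.1] dr [ 0.03  0.03 -0.01] rows 0.0 pos [ 438.7 -136.1  215.1] cur yaw 0.6928 t 4.8
```

```bash
python3 -m jog '[{"xyz":[0,0,0],"dr":[0,0,0],"claw":30},{"xyz":[0,0,0],"dr":[0,0,0],"claw":30},{"xyz":[0,0,0],"dr":[0,0,0],"claw":30},{"xyz":[0,0,0],"dr":[0,0,0],"claw":30},{"xyz":[0,0,0],"dr":[0,0,0],"claw":30}]'; python3 go.py w 439.3 -138 215 .693
```

```text
t: 5.22
position: [438.5, -136.2, 214.8]
ee_rot: [-0.0, 0.425, 0.905, 0.0]
ft_force: [-2.4, 0.3, 3.8]
width: 43.8
grasp_force: 30.0
xyz [-1.9 -0.5 -0.2] dr [-0.   -0.   -0.02] rows 0.0 pos [ 438.5 -136.2  214.8] cur yaw 0.6926 t 5.2167
```

```bash
python3 -m jog '[{"xyz":[0,0,-40],"dr":[0,0,0],"claw":30},{"xyz":[0,0,-80],"dr":[0,0,0],"claw":30},{"xyz":[0,0,-90],"dr":[0,0,0],"claw":30},{"xyz":[0,0,-90],"dr":[0,0,0],"claw":30},{"xyz":[0,0,-90],"dr":[0,0,0],"claw":30},{"xyz":[0,0,-90],"dr":[0,0,0],"claw":30}]'; python3 go.py c -32 -66 305
```

```text
t: 5.72
position: [438.0, -135.7, 303.4]
ee_rot: [-0.001, 0.425, 0.905, -0.0]
ft_force: [0.8, -0.5, -3.1]
width: 43.8
grasp_force: 30.0
xyz [274.5 372.2  -1.6] dr [-0.1  -0.08 27.85] rows 11.1 pos [ 438.  -135.7  303.4] cur yaw 0.693 t 5.7167
```

```bash
python3 -m jog '[{"xyz":[20,27,0],"dr":[0,0,2],"claw":30},{"xyz":[45,61,0],"dr":[0,0,5],"claw":30},{"xyz":[68,92,0],"dr":[0,0,8],"claw":30},{"xyz":[90,123,0],"dr":[0,0,11],"claw":30},{"xyz":[113,154,0],"dr":[0,0,14],"claw":30},{"xyz":[136,185,0],"dr":[0,0,16],"claw":30},{"xyz":[159,216,0],"dr":[0,0,19],"claw":30},{"xyz":[182,247,0],"dr":[0,0,22],"claw":30},{"xyz":[205,278,0],"dr":[0,0,25],"claw":30},{"xyz":[228,309,0],"dr":[0,0,27.8],"claw":30}]'; python3 go.py c -32 -66 260
```

```text
t: 6.55
position: [530.3, 238.4, 302.4]
ee_rot: [-0.001, 0.631, 0.776, -0.002]
ft_force: [1.2, 0.4, -2.7]
width: 43.5
grasp_force: 30.0
xyz [69.5 33.7 42.2] dr [-0.19  0.07 -0.12] rows 2.1 pos [530.3 238.4 302.4] cur yaw 0.2049 t 6.55
```

```bash
python3 -m jog '[{"xyz":[0,0,0],"dr":[0,0,0],"claw":30},{"xyz":[0,0,0],"dr":[0,0,0],"claw":30},{"xyz":[0,0,0],"dr":[0,0,0],"claw":30}]'; python3 go.py c -32 -66 260
```

```text
t: 6.8
position: [530.2, 236.1, 302.7]
ee_rot: [-0.0, 0.63, 0.777, -0.002]
ft_force: [-0.6, -1.2, -4.1]
width: 43.9
grasp_force: 30.0
xyz [71.7 34.5 42.4] dr [-0.2   0.11  0.06] rows 2.2 pos [530.2 236.1 302.7] cur yaw 0.208 t 6.8
```

```bash
python3 -m jog '[{"xyz":[30,15,15],"dr":[0,0,0],"claw":30},{"xyz":[60,30,30],"dr":[0,0,0],"claw":30},{"xyz":[71.7,34.5,40],"dr":[0,0,0],"claw":30},{"xyz":[71.7,34.5,40],"dr":[0,0,0],"claw":30},{"xyz":[71.7,34.5,40],"dr":[0,0,0],"claw":30},{"xyz":[71.7,34.5,40],"dr":[0,0,0],"claw":30}]'; python3 go.py c -32 -66 227
python3 - <<'E'
from workcell import r
import cv2
a=r.read_camera("top")["pixels"][130:270,100:300];b=r.read_camera("side")["pixels"][100:240,180:380]
cv2.imwrite("pics/p1.png",cv2.resize(cv2.hconcat([a,b]),(800,280),interpolation=cv2.INTER_CUBIC))
E
```

```text
t: 7.3
position: [550.1, 311.6, 264.4]
ee_rot: [0.0, 0.631, 0.776, -0.001]
ft_force: [0.0, 0.2, -2.4]
width: 43.8
grasp_force: 30.0
xyz [ 1.9 -0.7 37.4] dr [-0.06  0.09 -0.11] rows 0.9 pos [550.1 311.6 264.4] cur yaw 0.205 t 7.3
```

View pics/p1.png

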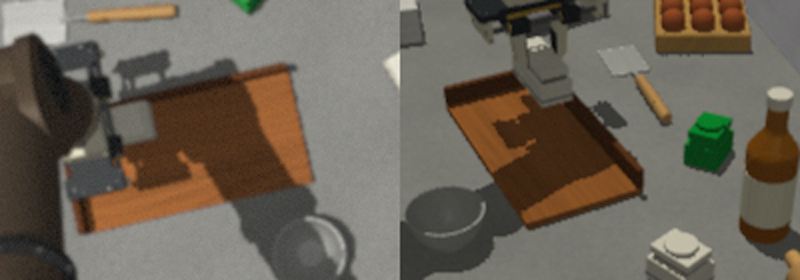

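The crop shows the long mould level in the gripper, about 25 mm above the board. It is parallel to the fence near the corner, so I'll lower it.

```bash
python3 -m jog '[{"xyz":[0,0,15],"dr":[0,0,0],"claw":30},{"xyz":[0,0,28],"dr":[0,0,0],"claw":30},{"xyz":[0,0,34],"dr":[0,0,0],"claw":30},{"xyz":[0,0,36],"dr":[0,0,0],"claw":30},{"xyz":[0,0,36],"dr":[0,0,0],"claw":30},{"xyz":[0,0,36],"dr":[0,0,0],"claw":30}]'; python3 go.py c -25 -57.5 227
```

```text
t: 7.9
position: [549.9, 313.8, 229.0]
ee_rot: [0.0, 0.63, 0.776, 0.0]
ft_force: [-0.1, 0.4, -3.1]
width: 43.2
grasp_force: 30.0
xyz [8.1 5.9 2. ] dr [ 0.02 -0.    0.01] rows 0.2 pos [549.9 313.8 229. ] cur yaw 0.2072 t 7.9
```

```bash
python3 -m jog '[{"xyz":[0,0,2],"dr":[0,0,0],"claw":30},{"xyz":[0,0,2],"dr":[0,0,0],"claw":30},{"xyz":[0,2,2],"dr":[0,0,0],"claw":30},{"xyz":[0,4,2],"dr":[0,0,0],"claw":30},{"xyz":[0,5,2],"dr":[0,0,0],"claw":30},{"xyz":[0,5,2],"dr":[0,0,0],"claw":30}]'; python3 go.py c -25 -57.5 227
```

```text
t: 8.4
position: [553.9, 315.1, 226.7]
ee_rot: [-0.001, 0.63, 0.777, -0.001]
ft_force: [-5.4, -1.1, 4.8]
width: 43.5
grasp_force: 30.0
xyz [ 7.7  1.8 -0.3] dr [-0.14 -0.02  0.04] rows 0.2 pos [553.9 315.1 226.7] cur yaw 0.2077 t 8.4
```

```bash
python3 -m jog '[{"xyz":[0,1,0],"dr":[0,0,0],"claw":30},{"xyz":[0,2,0],"dr":[0,0,0],"claw":30},{"xyz":[0,2,0],"dr":[0,0,0],"claw":30},{"xyz":[0,2,0],"dr":[0,0,0],"claw":30}]'; python3 go.py c -25 -57.5 227;python3 -m jog '[{"xyz":[2,0,0],"dr":[0,0,0],"claw":30},{"xyz":[4,0,0],"dr":[0,0,0],"claw":30},{"xyz":[6,0,0],"dr":[0,0,0],"claw":30},{"xyz":[6,0,0],"dr":[0,0,0],"claw":30},{"xyz":[6,0,0],"dr":[0,0,0],"claw":30}]'; python3 go.py c -25 -57.5 227
```

```text
t: 8.73
position: [554.6, 315.3, 226.0]
ee_rot: [-0.002, 0.63, 0.777, -0.002]
ft_force: [-9.6, -1.9, 4.0]
width: 43.6
grasp_force: 30.0
xyz [ 7.7  1.1 -1. ] dr [-0.34  0.01  0.06] rows 0.2 pos [554.6 315.3 226. ] cur yaw 0.208 t 8.7333
t: 9.15
position: [554.0, 318.6, 225.7]
ee_rot: [-0.001, 0.631, 0.776, -0.004]
ft_force: [-7.5, -8.9, 4.7]
width: 43.3
grasp_force: 30.0
xyz [ 4.3  1.  -1.3] dr [-0.38  0.21 -0.06] rows 0.1 pos [554.  318.6 225.7] cur yaw 0.2059 t 9.15
```

```bash
python3 -m jog '[{"xyz":[2,0,-1],"dr":[0,0,0],"claw":30},{"xyz":[4,0,-1],"dr":[0,0,0],"claw":30},{"xyz":[4,0,-1],"dr":[0,0,0],"claw":30},{"xyz":[4,0,-1],"dr":[0,0,0],"claw":30}]'; python3 go.py c -25 -57.5 227
```

```text
t: 9.48
position: [552.8, 324.0, 226.3]
ee_rot: [-0.001, 0.63, 0.776, -0.003]
ft_force: [-7.9, -5.2, -2.9]
width: 43.9
grasp_force: 30.0
xyz [-1.2  1.  -0.8] dr [-0.36  0.12  0.01] rows 0.1 pos [552.8 324.  226.3] cur yaw 0.2072 t 9.4833
```

```bash
python3 -m jog '[{"xyz":[1,0,0],"dr":[0,0,0],"claw":30},{"xyz":[2,0,0],"dr":[0,0,0],"claw":30},{"xyz":[3,0,0],"dr":[0,0,0],"claw":30},{"xyz":[3,0,0],"dr":[0,0,0],"claw":30}]'; python3 go.py c -25 -57.5 227
```

```text
t: 9.82
position: [552.7, 324.8, 226.2]
ee_rot: [-0.0, 0.631, 0.776, -0.004]
ft_force: [-7.0, -10.9, -0.4]
width: 43.9
grasp_force: 30.0
xyz [-2.   0.9 -0.8] dr [-0.39  0.29 -0.09] rows 0.1 pos [552.7 324.8 226.2] cur yaw 0.2054 t 9.8167
```

```bash
python3 -m jog '[{"xyz":[-1,-0.5,0],"dr":[0,0,0],"claw":30},{"xyz":[-1,-0.5,0],"dr":[0,0,0],"claw":60},{"xyz":[-1,-0.5,0],"dr":[0,0,0],"claw":60},{"xyz":[-1,-0.5,0],"dr":[0,0,0],"claw":60},{"xyz":[-1,-0.5,0],"dr":[0,0,0],"claw":60},{"xyz":[-1,-0.5,-20],"dr":[0,0,0],"claw":60},{"xyz":[-1,-0.5,-40],"dr":[0,0,0],"claw":60},{"xyz":[-1,-0.5,-40],"dr":[0,0,0],"claw":5},{"xyz":[-1,-0.5,-40],"dr":[0,0,0],"claw":5},{"xyz":[-1,-0.5,-40],"dr":[0,0,0],"claw":5}]'; python3 go.py c -25.9 -57.5 242;python3 -m jog '[{"xyz":[0,0,0],"dr":[0,0,0],"claw":5},{"xyz":[0,0,0],"dr":[0,0,0],"claw":5},{"xyz":[0,0,0],"dr":[0,0,0],"claw":5},{"xyz":[0,0,0],"dr":[0,0,0],"claw":5},{"xyz":[0,0,0],"dr":[0,0,0],"claw":5}]'; python3 go.py c -25.9 -55.5 242
```

```text
t: 10.65
position: [553.6, 327.2, 267.7]
ee_rot: [-0.0, 0.63, 0.777, 0.0]
ft_force: [-0.3, 0.1, -0.9]
width: 44.4
grasp_force: 0.0
xyz [-4.2 -1.3 25.7] dr [ 0.02 -0.02  0.04] rows 0.6 pos [553.6 327.2 267.7] cur yaw 0.2077 t 10.65
t: 11.07
position: [553.6, 326.9, 267.5]
ee_rot: [-0.0, 0.63, 0.776, -0.0]
ft_force: [0.4, -0.3, -0.4]
width: 11.1
grasp_force: 0.0
xyz [-2.  -1.3 25.5] dr [-0.02  0.01  0.02] rows 0.6 pos [553.6 326.9 267.5] cur yaw 0.2074 t 11.0667
```

```bash
python3 -m jog '[{"xyz":[-1.5,-1,14],"dr":[0,0,0],"claw":5},{"xyz":[-1.5,-1,17],"dr":[0,0,0],"claw":5},{"xyz":[-1.5,-1,20],"dr":[0,0,0],"claw":5},{"xyz":[-1.5,-1,23],"dr":[0,0,0],"claw":5},{"xyz":[-1.5,-1,26],"dr":[0,0,0],"claw":5},{"xyz":[-1.5,-1,28],"dr":[0,0,0],"claw":5},{"xyz":[-1.5,-1,28],"dr":[0,0,0],"claw":5},{"xyz":[-1.5,-1,28],"dr":[0,0,0],"claw":5}]'; python3 go.py c -25.9 -55.5 242
```

```text
t: 11.73
position: [553.0, 325.0, 242.1]
ee_rot: [-0.0, 0.63, 0.776, 0.0]
ft_force: [-10.0, -4.1, 25.7]
width: 4.8
grasp_force: 12.3
xyz [-0.2 -0.2  0.1] dr [ 0.   -0.07  0.01] rows 0.0 pos [553.  325.  242.1] cur yaw 0.2071 t 11.7333
```

```bash
python3 -m jog '[{"xyz":[0,0,-20],"dr":[0,0,0],"claw":5},{"xyz":[0,0,-60],"dr":[0,0,0],"claw":90},{"xyz":[0,0,-90],"dr":[0,0,0],"claw":90},{"xyz":[0,0,-90],"dr":[0,0,0],"claw":90}]'; python3 go.py w 560 0 331 -.1
python3 - <<'E'
from workcell import r
from fit import *
from go import cor
t=r.read_camera("top");s=r.read_camera("side")
c=cor(-25,-57.5);print(c)
for pr in(8,):
  for v,pp in((t,mould),(s,lid)):
    p,i,im=fit([v],pp(115,pr),[*c,.207],"white",z=12);print(p.round(3),np.round(i,3))
E
```

```text
t: 12.07
position: [555.1, 325.8, 336.5]
ee_rot: [0.002, 0.63, 0.776, 0.005]
ft_force: [0.9, 0.0, -0.5]
width: 20.2
grasp_force: 0.0
xyz [-319.8  -62.2    3.7] dr [ 0.51 -0.3  17.59] rows 7.8 pos [555.1 325.8 336.5] cur yaw 0.207 t 12.0667
[554.09391946 322.99480318]
[5.53640e+02 3.15326e+02 4.00000e-03] [0.183]
[ 5.45167e+02  3.61140e+02 -4.00000e-03] [0.44]
```

```bash
python3 -m jog '[{"xyz":[-320,-62,0],"dr":[0,0,17.6],"claw":90},{"xyz":[-320,-62,0],"dr":[0,0,17.6],"claw":90},{"xyz":[-320,-62,0],"dr":[0,0,17.6],"claw":90},{"xyz":[-320,-62,0],"dr":[0,0,17.6],"claw":90},{"xyz":[-320,-62,0],"dr":[0,0,17.6],"claw":90},{"xyz":[-320,-62,0],"dr":[0,0,17.6],"claw":90},{"xyz":[-320,-62,0],"dr":[0,0,17.6],"claw":90},{"xyz":[-320,-62,0],"dr":[0,0,17.6],"claw":90},{"xyz":[-320,-62,0],"dr":[0,0,17.6],"claw":90},{"xyz":[-320,-62,0],"dr":[0,0,17.6],"claw":90}]'; python3 go.py w 635.5 -277 270 -.386
python3 - <<'E'
from workcell import r
from fit import *
from go import cor
t=r.read_camera("top");s=r.read_camera("side")
c=cor(-25,-57.5);print(c)
ims=[]
for pr in(8,):
  for v,pp in((t,mould),(s,lid)):
    p,i,im=fit([v],pp(115,pr),[*c,.207],"white",z=12);print(p.round(3),np.round(i,3));ims+=im
cv2.imwrite("pics/p2.png",np.hstack([cv2.copyMakeBorder(k,0,320-min(320,k.shape[0]),0,400-min(400,k.shape[1]),0) for k in [q[:320,:400] for q in ims]]))
E
```

```text
t: 13.0
position: [557.7, -3.2, 328.9]
ee_rot: [-0.0, 0.743, 0.669, -0.001]
ft_force: [1.0, 0.6, -0.0]
width: 89.0
grasp_force: 0.0
xyz [-264.2  106.    59. ] dr [-0.06  0.07 16.11] rows 7.0 pos [557.7  -3.2 328.9] cur yaw -0.1047 t 13.0
[554.09391946 322.99480318]
[5.54038e+02 3.25544e+02 1.91000e-01] [0.836]
[5.70408e+02 3.31550e+02 5.30000e-02] [0.082]
```

View pics/p2.png

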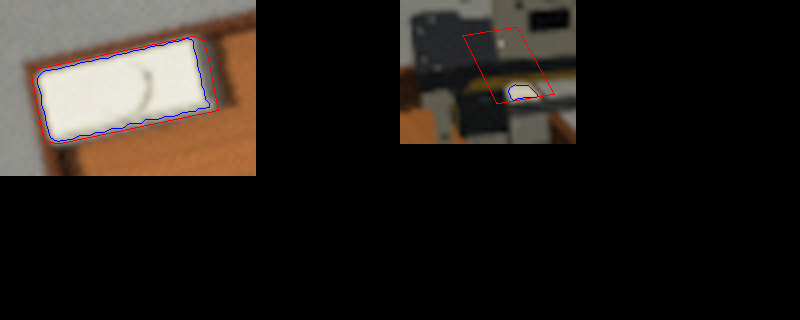

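The long mould sits in the corner, flush on both sides, in the top view. Next is the middle mould.

```bash
python3 -m jog '[{"xyz":[-264,106,0],"dr":[0,0,16.1],"claw":90},{"xyz":[-264,106,0],"dr":[0,0,16.1],"claw":90},{"xyz":[-264,106,0],"dr":[0,0,16.1],"claw":90},{"xyz":[-264,106,0],"dr":[0,0,16.1],"claw":90},{"xyz":[-264,106,0],"dr":[0,0,16.1],"claw":90},{"xyz":[-264,106,0],"dr":[0,0,16.1],"claw":90},{"xyz":[-264,106,20],"dr":[0,0,16.1],"claw":90},{"xyz":[-264,106,50],"dr":[0,0,16.1],"claw":90},{"xyz":[-264,106,59],"dr":[0,0,16.1],"claw":90},{"xyz":[-264,106,59],"dr":[0,0,16.1],"claw":90}]'; python3 -m jog '[{"xyz":[0,0,0],"dr":[0,0,0],"claw":90},{"xyz":[0,0,0],"dr":[0,0,0],"claw":90}]'; python3 go.py w 635.5 -277 215 -.386
```

```text
t: 13.93
position: [637.3, -271.3, 266.8]
ee_rot: [-0.003, 0.828, 0.561, -0.001]
ft_force: [0.4, 1.2, 0.0]
width: 89.6
grasp_force: 0.0
t: 14.1
position: [638.5, -272.1, 272.0]
ee_rot: [0.0, 0.827, 0.562, 0.001]
ft_force: [0.0, -1.1, 0.5]
width: 89.8
grasp_force: 0.0
xyz [-5.7 -1.  57. ] dr [ 0.07 -0.05  0.46] rows 1.4 pos [ 638.5 -272.1  272. ] cur yaw -0.378 t 14.1
```

```bash
python3 -m jog '[{"xyz":[-5,-1,25],"dr":[0,0,0.4],"claw":90},{"xyz":[-5,-1,50],"dr":[0,0,0.4],"claw":90},{"xyz":[-5,-1,56],"dr":[0,0,0.4],"claw":90},{"xyz":[-5,-1,56],"dr":[0,0,0.4],"claw":90},{"xyz":[-5,-1,56],"dr":[0,0,0.4],"claw":90}]'; python3 go.py w 635.5 -277 215 -.386
```

```text
t: 14.52
position: [635.4, -277.6, 216.2]
ee_rot: [0.0, 0.83, 0.558, 0.001]
ft_force: [-0.6, -0.6, 0.1]
width: 90.4
grasp_force: 0.0
xyz [ 0.6 -0.1  1.2] dr [ 0.08 -0.02 -0.03] rows 0.0 pos [ 635.4 -277.6  216.2] cur yaw -0.3866 t 14.5167
```

```bash
python3 -m jog '[{"xyz":[0,0,0.5],"dr":[0,0,0],"claw":30},{"xyz":[0,0,0.5],"dr":[0,0,0],"claw":30},{"xyz":[0,0,0.5],"dr":[0,0,0],"claw":30},{"xyz":[0,0,0.5],"dr":[0,0,0],"claw":30},{"xyz":[0,0,0.5],"dr":[0,0,0],"claw":30},{"xyz":[0,0,0.5],"dr":[0,0,0],"claw":30},{"xyz":[0,0,0.5],"dr":[0,0,0],"claw":30},{"xyz":[0,0,0.5],"dr":[0,0,0],"claw":30},{"xyz":[0,0,0.5],"dr":[0,0,0],"claw":30},{"xyz":[0,0,0.5],"dr":[0,0,0],"claw":30}]';python3 -m jog '[{"xyz":[0,0,0],"dr":[0,0,0],"claw":30},{"xyz":[0,0,0],"dr":[0,0,0],"claw":30},{"xyz":[0,0,0],"dr":[0,0,0],"claw":30}]'; python3 go.py w 635.5 -277 215 -.386
```

```text
t: 15.35
position: [634.5, -278.1, 214.2]
ee_rot: [-0.0, 0.83, 0.558, -0.0]
ft_force: [-0.5, 2.0, 1.9]
width: 43.4
grasp_force: 30.0
t: 15.6
position: [634.5, -278.1, 214.2]
ee_rot: [-0.0, 0.83, 0.558, -0.0]
ft_force: [-1.6, 1.1, 0.7]
width: 43.6
grasp_force: 30.0
xyz [ 1.4  0.5 -0.8] dr [-0.02 -0.01 -0.1 ] rows 0.0 pos [ 634.5 -278.1  214.2] cur yaw -0.3877 t 15.6
```

```bash
python3 -m jog '[{"xyz":[0,0,-40],"dr":[0,0,0],"claw":30},{"xyz":[0,0,-80],"dr":[0,0,0],"claw":30},{"xyz":[0,0,-95],"dr":[0,0,0],"claw":30},{"xyz":[0,0,-95],"dr":[0,0,0],"claw":30},{"xyz":[0,0,-95],"dr":[0,0,0],"claw":30}]'; python3 go.py w 570 -20 310 -.1; python3 go.py c -32 -173 310
```

```text
t: 16.02
position: [634.7, -277.9, 309.2]
ee_rot: [0.0, 0.83, 0.558, 0.0]
ft_force: [-0.8, -0.1, -4.8]
width: 43.4
grasp_force: 30.0
xyz [ 214.4 -157.4   -0.9] dr [  0.05  -0.02 -16.47] rows 6.4 pos [ 634.7 -277.9  309.2] cur yaw -0.3875 t 16.0167
xyz [ 426.3 -242.8   -0.9] dr [ 6.000e-02 -1.000e-02 -3.406e+01] rows 11.8 pos [ 634.7 -277.9  309.2] cur yaw -0.3875 t 16.0167
```

```bash
python3 -m jog '[{"xyz":[21,-12,0],"dr":[0,0,-1.7],"claw":30},{"xyz":[52,-30,0],"dr":[0,0,-4],"claw":30},{"xyz":[83,-47,0],"dr":[0,0,-6.5],"claw":30},{"xyz":[114,-65,0],"dr":[0,0,-9],"claw":30},{"xyz":[145,-83,0],"dr":[0,0,-11.5],"claw":30},{"xyz":[176,-100,0],"dr":[0,0,-14],"claw":30},{"xyz":[207,-118,0],"dr":[0,0,-16.5],"claw":30},{"xyz":[238,-136,0],"dr":[0,0,-19],"claw":30},{"xyz":[269,-153,0],"dr":[0,0,-21.5],"claw":30},{"xyz":[300,-171,0],"dr":[0,0,-24],"claw":30}]'; python3 -m jog '[{"xyz":[0,0,0],"dr":[0,0,0],"claw":30},{"xyz":[0,0,0],"dr":[0,0,0],"claw":30},{"xyz":[0,0,0],"dr":[0,0,0],"claw":30}]'; python3 go.py c -32 -173 265
```

```text
t: 16.85
position: [588.4, 66.2, 306.8]
ee_rot: [-0.001, 0.695, 0.719, -0.002]
ft_force: [0.8, 0.7, -4.7]
width: 43.5
grasp_force: 30.0
t: 17.1
position: [589.0, 64.4, 307.3]
ee_rot: [-0.001, 0.696, 0.718, -0.001]
ft_force: [0.6, -0.3, -4.0]
width: 43.6
grasp_force: 30.0
xyz [144.6 -13.3  42.2] dr [ -0.18   0.04 -10.04] rows 3.6 pos [589.   64.4 307.3] cur yaw 0.0317 t 17.1
```

```bash
python3 -m jog '[{"xyz":[30,-3,0],"dr":[0,0,-2],"claw":30},{"xyz":[62,-6,10],"dr":[0,0,-4],"claw":30},{"xyz":[94,-9,20],"dr":[0,0,-6],"claw":30},{"xyz":[124,-12,30],"dr":[0,0,-8],"claw":30},{"xyz":[144.6,-13.3,40],"dr":[0,0,-10],"claw":30},{"xyz":[144.6,-13.3,40],"dr":[0,0,-10],"claw":30},{"xyz":[144.6,-13.3,40],"dr":[0,0,-10],"claw":30},{"xyz":[144.6,-13.3,40],"dr":[0,0,-10],"claw":30}]'; python3 -m jog '[{"xyz":[0,0,0],"dr":[0,0,0],"claw":30},{"xyz":[0,0,0],"dr":[0,0,0],"claw":30},{"xyz":[0,0,0],"dr":[0,0,0],"claw":30}]'; python3 go.py c -32 -173 227
```

```text
t: 17.77
position: [572.4, 206.4, 268.7]
ee_rot: [0.0, 0.632, 0.775, -0.001]
ft_force: [-0.1, -1.2, -3.4]
width: 44.0
grasp_force: 30.0
t: 18.02
position: [572.3, 207.1, 269.5]
ee_rot: [0.0, 0.632, 0.775, 0.0]
ft_force: [0.1, 0.1, -4.4]
width: 43.9
grasp_force: 30.0
xyz [ 1.6 -1.1 42.5] dr [ 0.03  0.01 -0.19] rows 1.0 pos [572.3 207.1 269.5] cur yaw 0.2037 t 18.0167
```

```bash
python3 -m jog '[{"xyz":[1.5,-1,15],"dr":[0,0,-0.2],"claw":30},{"xyz":[1.5,-1,30],"dr":[0,0,-0.2],"claw":30},{"xyz":[1.5,-1,38],"dr":[0,0,-0.2],"claw":30},{"xyz":[1.5,-1,41],"dr":[0,0,-0.2],"claw":30},{"xyz":[1.5,-1,42.5],"dr":[0,0,-0.2],"claw":30},{"xyz":[1.5,1,42.5],"dr":[0,0,-0.2],"claw":30},{"xyz":[1.5,3,42.5],"dr":[0,0,-0.2],"claw":30},{"xyz":[1.5,5,42.5],"dr":[0,0,-0.2],"claw":30},{"xyz":[1.5,6,42.5],"dr":[0,0,-0.2],"claw":30},{"xyz":[1.5,6,42.5],"dr":[0,0,-0.2],"claw":30}]';  python3 go.py c -25.9 -161.4 226
```

```text
t: 18.85
position: [576.5, 210.9, 226.8]
ee_rot: [-0.001, 0.629, 0.777, -0.001]
ft_force: [-8.3, -2.5, 0.8]
width: 43.8
grasp_force: 30.0
xyz [10.4  0.2  0.8] dr [-0.21 -0.02  0.14] rows 0.3 pos [576.5 210.9 226.8] cur yaw 0.2094 t 18.85
```

Fence contact is where I expected it. Now I'll slide the middle mould toward the long one.

```bash
python3 -m jog '[{"xyz":[2,0,0],"dr":[0,0,0],"claw":30},{"xyz":[4,0,0],"dr":[0,0,0],"claw":30},{"xyz":[6,0,0],"dr":[0,0,0],"claw":30},{"xyz":[8,0,0],"dr":[0,0,0],"claw":30},{"xyz":[9,0,0],"dr":[0,0,0],"claw":30},{"xyz":[9,0,0],"dr":[0,0,0],"claw":30}]';  python3 go.py c -25.9 -161.4 226; python3 -m jog '[{"xyz":[1,0,0],"dr":[0,0,0],"claw":30},{"xyz":[2,0,0],"dr":[0,0,0],"claw":30},{"xyz":[3,0,0],"dr":[0,0,0],"claw":30},{"xyz":[3,0,0],"dr":[0,0,0],"claw":30}]';  python3 go.py c -25.9 -161.4 226
```

```text
t: 19.35
position: [574.9, 218.1, 226.7]
ee_rot: [-0.0, 0.63, 0.777, -0.002]
ft_force: [-6.3, -5.9, 0.9]
width: 43.4
grasp_force: 30.0
xyz [3.  0.3 0.7] dr [-0.19  0.11  0.06] rows 0.1 pos [574.9 218.1 226.7] cur yaw 0.2081 t 19.35
t: 19.68
position: [574.4, 220.6, 226.7]
ee_rot: [-0.0, 0.63, 0.777, -0.002]
ft_force: [-5.3, -7.9, 0.9]
width: 43.6
grasp_force: 30.0
xyz [0.5 0.3 0.7] dr [-0.2   0.15  0.04] rows 0.0 pos [574.4 220.6 226.7] cur yaw 0.2077 t 19.6833
```

```bash
python3 -m jog '[{"xyz":[1,0,0],"dr":[0,0,0],"claw":30},{"xyz":[2,0,0],"dr":[0,0,0],"claw":30},{"xyz":[3,0,0],"dr":[0,0,0],"claw":30},{"xyz":[3,0,0],"dr":[0,0,0],"claw":30}]';  python3 go.py c -25.9 -161.4 226
```

```text
t: 20.02
position: [574.3, 221.2, 226.7]
ee_rot: [0.001, 0.631, 0.776, -0.003]
ft_force: [-5.1, -14.9, 1.5]
width: 43.7
grasp_force: 30.0
xyz [-0.1  0.2  0.7] dr [-0.2   0.32 -0.07] rows 0.1 pos [574.3 221.2 226.7] cur yaw 0.2057 t 20.0167
```

Contact came exactly where predicted. Release, then press the lid.

```bash
python3 -m jog '[{"xyz":[-2,-0.5,0],"dr":[0,0,0],"claw":30},{"xyz":[-2,-0.5,0],"dr":[0,0,0],"claw":60},{"xyz":[-2,-0.5,0],"dr":[0,0,0],"claw":60},{"xyz":[-2,-0.5,0],"dr":[0,0,0],"claw":60},{"xyz":[-2,-0.5,0],"dr":[0,0,0],"claw":60},{"xyz":[-2,-0.5,-20],"dr":[0,0,0],"claw":60},{"xyz":[-2,-0.5,-40],"dr":[0,0,0],"claw":60},{"xyz":[-2,-0.5,-40],"dr":[0,0,0],"claw":5},{"xyz":[-2,-0.5,-40],"dr":[0,0,0],"claw":5},{"xyz":[-2,-0.5,-40],"dr":[0,0,0],"claw":5}]'; python3 -m jog '[{"xyz":[0,0,0],"dr":[0,0,0],"claw":5},{"xyz":[0,0,0],"dr":[0,0,0],"claw":5},{"xyz":[0,0,0],"dr":[0,0,0],"claw":5},{"xyz":[0,0,0],"dr":[0,0,0],"claw":5},{"xyz":[0,0,0],"dr":[0,0,0],"claw":5},{"xyz":[0,0,0],"dr":[0,0,0],"claw":5},{"xyz":[0,0,0],"dr":[0,0,0],"claw":5}]'; python3 go.py c -25.9 -160.5 242
```

```text
t: 20.85
position: [574.2, 224.1, 266.6]
ee_rot: [-0.0, 0.629, 0.777, 0.0]
ft_force: [-0.5, 0.3, 0.2]
width: 44.6
grasp_force: 0.0
t: 21.43
position: [574.3, 223.7, 266.7]
ee_rot: [-0.0, 0.629, 0.777, -0.0]
ft_force: [0.1, -0.1, 0.1]
width: 5.6
grasp_force: 0.0
xyz [-1.6 -0.3 24.7] dr [-0.    0.    0.12] rows 0.6 pos [574.3 223.7 266.7] cur yaw 0.2091 t 21.4333
```

```bash
python3 -m jog '[{"xyz":[-1.5,0,13],"dr":[0,0,0],"claw":5},{"xyz":[-1.5,0,16],"dr":[0,0,0],"claw":5},{"xyz":[-1.5,0,19],"dr":[0,0,0],"claw":5},{"xyz":[-1.5,0,22],"dr":[0,0,0],"claw":5},{"xyz":[-1.5,0,25],"dr":[0,0,0],"claw":5},{"xyz":[-1.5,0,27],"dr":[0,0,0],"claw":5},{"xyz":[-1.5,0,27],"dr":[0,0,0],"claw":5},{"xyz":[-1.5,0,27],"dr":[0,0,0],"claw":5}]'; python3 go.py w 570 0 330 .2; python3 -m jog '[{"xyz":[0,0,-20],"dr":[0,0,0],"claw":5},{"xyz":[0,0,-60],"dr":[0,0,0],"claw":90},{"xyz":[0,0,-90],"dr":[0,0,0],"claw":90},{"xyz":[0,0,-90],"dr":[0,0,0],"claw":90},{"xyz":[0,0,-90],"dr":[0,0,0],"claw":90}]'; python3 go.py w 570 0 330 .4;python3 go.py w 637.5 -104 290 .534
```

```text
t: 22.1
position: [574.6, 221.8, 242.1]
ee_rot: [-0.0, 0.63, 0.777, 0.0]
ft_force: [-11.3, -3.6, 29.3]
width: 4.8
grasp_force: 14.1
xyz [-215.9  -50.4  -88.2] dr [ 0.01 -0.07  0.5 ] rows 5.7 pos [574.6 221.8 242.1] cur yaw 0.2088 t 22.1
t: 22.52
position: [575.3, 222.5, 331.8]
ee_rot: [0.001, 0.629, 0.777, 0.002]
ft_force: [0.2, 1.0, -0.2]
width: 26.9
grasp_force: 0.0
xyz [-216.6  -51.5    1.3] dr [  0.25  -0.06 -10.92] rows 5.3 pos [575.3 222.5 331.8] cur yaw 0.2095 t 22.5167
xyz [-332.4   -7.3   41.3] dr [  0.26  -0.04 -18.6 ] rows 8.0 pos [575.3 222.5 331.8] cur yaw 0.2095 t 22.5167
```

```bash
python3 -m jog '[{"xyz":[-40,-1,0],"dr":[0,0,-2],"claw":90},{"xyz":[-80,-2,0],"dr":[0,0,-4],"claw":90},{"xyz":[-120,-3,0],"dr":[0,0,-7],"claw":90},{"xyz":[-160,-4,0],"dr":[0,0,-9],"claw":90},{"xyz":[-200,-5,0],"dr":[0,0,-12],"claw":90},{"xyz":[-240,-6,10],"dr":[0,0,-14],"claw":90},{"xyz":[-275,-7,20],"dr":[0,0,-16],"claw":90},{"xyz":[-305,-7.3,30],"dr":[0,0,-18],"claw":90},{"xyz":[-325,-7.3,41],"dr":[0,0,-18.6],"claw":90},{"xyz":[-332.4,-7.3,41],"dr":[0,0,-18.6],"claw":90}]'; python3 -m jog '[{"xyz":[0,0,0],"dr":[0,0,0],"claw":90},{"xyz":[0,0,0],"dr":[0,0,0],"claw":90},{"xyz":[0,0,0],"dr":[0,0,0],"claw":90}]'
python3 go.py w 637.5 -104 215 .534
python3 - <<'E'
from workcell import r
import cv2
a=r.read_camera("top")["pixels"][90:230,210:410];b=r.read_camera("side")["pixels"][100:240,240:440]
cv2.imwrite("pics/p3.png",cv2.resize(cv2.hconcat([a,b]),(800,280),interpolation=cv2.INTER_CUBIC))
E
```

```text
t: 23.35
position: [635.3, -108.7, 285.4]
ee_rot: [-0.002, 0.497, 0.867, -0.002]
ft_force: [-1.1, -0.3, -0.4]
width: 88.6
grasp_force: 0.0
t: 23.6
position: [636.7, -102.2, 288.8]
ee_rot: [-0.0, 0.495, 0.869, 0.001]
ft_force: [0.1, 0.6, -0.9]
width: 90.1
grasp_force: 0.0
xyz [-2.  -0.3 73.8] dr [ 0.04 -0.07  0.11] rows 1.8 pos [ 636.7 -102.2  288.8] cur yaw 0.5359 t 23.6
```

View pics/p3.png

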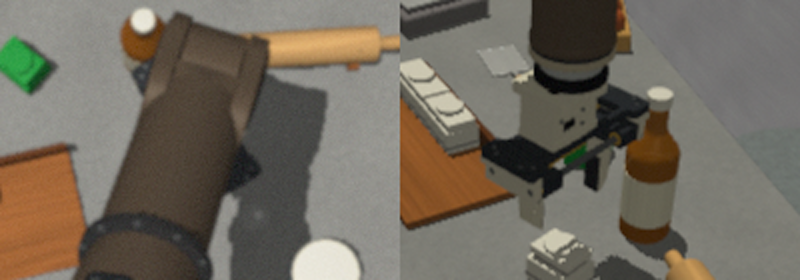

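The top crop shows the gripper's far end beside the bottle. The side crop shows a small gap, and the two placed moulds in a tight row on the left. I'll grasp 12 mm short of centre, away from the bottle, and let the closing fingers draw the mould in.

```bash
python3 -m jog '[{"xyz":[-1.8,-12,0],"dr":[0,0,0],"claw":90},{"xyz":[-1.8,-12,20],"dr":[0,0,0],"claw":90},{"xyz":[-1.8,-12,40],"dr":[0,0,0],"claw":90},{"xyz":[-1.8,-12,60],"dr":[0,0,0],"claw":90},{"xyz":[-1.8,-12,70],"dr":[0,0,0],"claw":90},{"xyz":[-1.8,-12,73.5],"dr":[0,0,0],"claw":90},{"xyz":[-1.8,-12,73.5],"dr":[0,0,0],"claw":90}]'; python3 go.py w 637.5 -104 215 .534; python3 -m jog '[{"xyz":[0,0,0],"dr":[0,0,0],"claw":30},{"xyz":[0,0,0],"dr":[0,0,0],"claw":30},{"xyz":[0,0,0],"dr":[0,0,0],"claw":30},{"xyz":[0,0,0],"dr":[0,0,0],"claw":30},{"xyz":[0,0,0],"dr":[0,0,0],"claw":30},{"xyz":[0,0,0],"dr":[0,0,0],"claw":30},{"xyz":[0,0,0],"dr":[0,0,0],"claw":30},{"xyz":[0,0,0],"dr":[0,0,0],"claw":30},{"xyz":[0,0,0],"dr":[0,0,0],"claw":30},{"xyz":[0,0,0],"dr":[0,0,0],"claw":30}]';python3 -m jog '[{"xyz":[0,0,0],"dr":[0,0,0],"claw":30},{"xyz":[0,0,0],"dr":[0,0,0],"claw":30},{"xyz":[0,0,0],"dr":[0,0,0],"claw":30},{"xyz":[0,0,0],"dr":[0,0,0],"claw":30}]'; python3 go.py w 637.5 -104 215 .534
```

```text
t: 24.28
position: [626.7, -112.0, 214.9]
ee_rot: [-0.001, 0.495, 0.869, -0.0]
ft_force: [-0.0, 0.6, 0.7]
width: 89.9
grasp_force: 0.0
xyz [ 1.4 13.4 -0.1] dr [-0.05 -0.04  0.  ] rows 0.3 pos [ 626.7 -112.   214.9] cur yaw 0.534 t 24.2833
t: 25.12
position: [627.6, -111.9, 215.6]
ee_rot: [0.0, 0.495, 0.869, 0.0]
ft_force: [3.4, 2.1, 3.4]
width: 43.7
grasp_force: 30.0
t: 25.45
position: [627.3, -112.0, 215.4]
ee_rot: [0.0, 0.496, 0.869, 0.0]
ft_force: [2.6, 1.8, 4.6]
width: 43.9
grasp_force: 30.0
xyz [ 1.8 12.8  0.4] dr [ 0.04  0.02 -0.  ] rows 0.3 pos [ 627.3 -112.   215.4] cur yaw 0.5339 t 25.45
```

```bash
python3 -m jog '[{"xyz":[0,-5,-40],"dr":[0,0,0],"claw":30},{"xyz":[0,-15,-80],"dr":[0,0,0],"claw":30},{"xyz":[0,-20,-95],"dr":[0,0,0],"claw":30},{"xyz":[0,-20,-95],"dr":[0,0,0],"claw":30},{"xyz":[0,-20,-95],"dr":[0,0,0],"claw":30},{"xyz":[0,-20,-95],"dr":[0,0,0],"claw":30}]'; python3 go.py c -33 -252 309
```

```text
t: 25.95
position: [609.0, -121.9, 308.3]
ee_rot: [-0.002, 0.496, 0.869, -0.001]
ft_force: [0.4, -0.5, -2.6]
width: 43.8
grasp_force: 30.0
xyz [229.3 109.1  -0.5] dr [-0.19 -0.11 18.73] rows 6.1 pos [ 609.  -121.9  308.3] cur yaw 0.5339 t 25.95
```

```bash
python3 -m jog '[{"xyz":[20,9,0],"dr":[0,0,2],"claw":30},{"xyz":[50,24,0],"dr":[0,0,4],"claw":30},{"xyz":[80,38,0],"dr":[0,0,7],"claw":30},{"xyz":[110,52,0],"dr":[0,0,9],"claw":30},{"xyz":[140,66,0],"dr":[0,0,11.5],"claw":30},{"xyz":[170,81,0],"dr":[0,0,14],"claw":30},{"xyz":[200,95,0],"dr":[0,0,16.5],"claw":30},{"xyz":[220,105,10],"dr":[0,0,18],"claw":30},{"xyz":[229.3,109.1,25],"dr":[0,0,18.7],"claw":30},{"xyz":[229.3,109.1,40],"dr":[0,0,18.7],"claw":30}]'; python3 -m jog '[{"xyz":[0,0,0],"dr":[0,0,0],"claw":30},{"xyz":[0,0,0],"dr":[0,0,0],"claw":30},{"xyz":[0,0,0],"dr":[0,0,0],"claw":30},{"xyz":[0,0,0],"dr":[0,0,0],"claw":30}]'; python3 go.py c -33 -252 227
```

```text
t: 26.78
position: [585.8, 135.3, 267.4]
ee_rot: [-0.002, 0.628, 0.778, -0.001]
ft_force: [0.2, 0.6, -2.8]
width: 43.7
grasp_force: 30.0
t: 27.12
position: [587.5, 129.8, 270.7]
ee_rot: [0.0, 0.631, 0.776, 0.0]
ft_force: [-0.0, -0.0, -2.2]
width: 44.0
grasp_force: 30.0
xyz [ 1.5 -1.  43.7] dr [ 0.03  0.02 -0.05] rows 1.0 pos [587.5 129.8 270.7] cur yaw 0.2061 t 27.1167
```

```bash
python3 -m jog '[{"xyz":[0,-1,15],"dr":[0,0,0],"claw":30},{"xyz":[0,-1,30],"dr":[0,0,0],"claw":30},{"xyz":[0,-1,38],"dr":[0,0,0],"claw":30},{"xyz":[0,-1,41],"dr":[0,0,0],"claw":30},{"xyz":[0,-1,43],"dr":[0,0,0],"claw":30},{"xyz":[0,1,43],"dr":[0,0,0],"claw":30},{"xyz":[0,3,43],"dr":[0,0,0],"claw":30},{"xyz":[0,5,43],"dr":[0,0,0],"claw":30},{"xyz":[0,7,43],"dr":[0,0,0],"claw":30},{"xyz":[0,7,43],"dr":[0,0,0],"claw":30}]';  python3 go.py c -25.9 -239.3 227; python3 -m jog '[{"xyz":[2,0,0],"dr":[0,0,0],"claw":30},{"xyz":[4,0,0],"dr":[0,0,0],"claw":30},{"xyz":[6,0,0],"dr":[0,0,0],"claw":30},{"xyz":[8,0,0],"dr":[0,0,0],"claw":30},{"xyz":[10,0,0],"dr":[0,0,0],"claw":30},{"xyz":[12,0,0],"dr":[0,0,0],"claw":30},{"xyz":[13,0,0],"dr":[0,0,0],"claw":30},{"xyz":[13,0,0],"dr":[0,0,0],"claw":30}]';  python3 go.py c -25.9 -239.3 227
```

```text
t: 27.95
position: [593.3, 131.9, 227.2]
ee_rot: [-0.001, 0.63, 0.777, -0.001]
ft_force: [-6.4, -1.5, 1.1]
width: 43.8
grasp_force: 30.0
xyz [13.3 -0.   0.2] dr [-0.16 -0.02  0.04] rows 0.3 pos [593.3 131.9 227.2] cur yaw 0.2077 t 27.95
t: 28.62
position: [590.9, 142.5, 227.3]
ee_rot: [0.0, 0.631, 0.776, -0.002]
ft_force: [-4.1, -7.8, 1.4]
width: 43.6
grasp_force: 30.0
xyz [2.4 0.1 0.3] dr [-0.13  0.16 -0.07] rows 0.1 pos [590.9 142.5 227.3] cur yaw 0.2058 t 28.6167
```

```bash
python3 -m jog '[{"xyz":[1,0,0],"dr":[0,0,0],"claw":30},{"xyz":[2,0,0],"dr":[0,0,0],"claw":30},{"xyz":[2,0,0],"dr":[0,0,0],"claw":30}]';  python3 go.py c -25.9 -239.3 227; python3 -m jog '[{"xyz":[1,0,0],"dr":[0,0,0],"claw":30},{"xyz":[2,0,0],"dr":[0,0,0],"claw":30},{"xyz":[2,0,0],"dr":[0,0,0],"claw":30}]';  python3 go.py c -25.9 -239.3 227
```

```text
t: 28.87
position: [590.8, 143.0, 227.4]
ee_rot: [0.001, 0.631, 0.776, -0.002]
ft_force: [-3.0, -13.8, 1.0]
width: 43.7
grasp_force: 30.0
xyz [1.9 0.2 0.4] dr [-0.12  0.26 -0.14] rows 0.0 pos [590.8 143.  227.4] cur yaw 0.2046 t 28.8667
t: 29.12
position: [590.7, 143.4, 227.5]
ee_rot: [0.002, 0.632, 0.775, -0.003]
ft_force: [-3.1, -16.9, 0.7]
width: 43.8
grasp_force: 30.0
xyz [1.5 0.2 0.5] dr [-0.11  0.37 -0.22] rows 0.1 pos [590.7 143.4 227.5] cur yaw 0.2032 t 29.1167
```

```bash
python3 -m jog '[{"xyz":[-3,-0.5,0],"dr":[0,0,0],"claw":30},{"xyz":[-3,-0.5,0],"dr":[0,0,0],"claw":60},{"xyz":[-3,-0.5,0],"dr":[0,0,0],"claw":60},{"xyz":[-3,-0.5,0],"dr":[0,0,0],"claw":60},{"xyz":[-3,-0.5,0],"dr":[0,0,0],"claw":60},{"xyz":[-3,-0.5,-20],"dr":[0,0,0],"claw":60},{"xyz":[-3,-0.5,-40],"dr":[0,0,0],"claw":60},{"xyz":[-3,-0.5,-40],"dr":[0,0,0],"claw":5},{"xyz":[-3,-0.5,-40],"dr":[0,0,0],"claw":5},{"xyz":[-3,-0.5,-40],"dr":[0,0,0],"claw":5}]'; python3 -m jog '[{"xyz":[0,0,0],"dr":[0,0,0],"claw":5},{"xyz":[0,0,0],"dr":[0,0,0],"claw":5},{"xyz":[0,0,0],"dr":[0,0,0],"claw":5},{"xyz":[0,0,0],"dr":[0,0,0],"claw":5},{"xyz":[0,0,0],"dr":[0,0,0],"claw":5},{"xyz":[0,0,0],"dr":[0,0,0],"claw":5},{"xyz":[0,0,0],"dr":[0,0,0],"claw":5}]'; python3 go.py c -25.9 -239 242
```

```text
t: 29.95
position: [590.5, 146.1, 267.1]
ee_rot: [-0.0, 0.63, 0.777, 0.0]
ft_force: [-0.1, 0.3, -0.6]
width: 44.5
grasp_force: 0.0
t: 30.53
position: [590.6, 145.7, 267.2]
ee_rot: [-0.0, 0.63, 0.776, -0.0]
ft_force: [-0.0, -0.2, -0.6]
width: 5.2
grasp_force: 0.0
xyz [-0.4 -0.2 25.2] dr [-0.   -0.    0.02] rows 0.6 pos [590.6 145.7 267.2] cur yaw 0.2074 t 30.5333
```

Press, raise, and move toward the start pose to clear the view.

```bash
python3 -m jog '[{"xyz":[0,0,13],"dr":[0,0,0],"claw":5},{"xyz":[0,0,16],"dr":[0,0,0],"claw":5},{"xyz":[0,0,19],"dr":[0,0,0],"claw":5},{"xyz":[0,0,22],"dr":[0,0,0],"claw":5},{"xyz":[0,0,25],"dr":[0,0,0],"claw":5},{"xyz":[0,0,27.5],"dr":[0,0,0],"claw":5},{"xyz":[0,0,27.5],"dr":[0,0,0],"claw":5},{"xyz":[0,0,27.5],"dr":[0,0,0],"claw":5}]'; python3 -m jog '[{"xyz":[0,0,-20],"dr":[0,0,0],"claw":5},{"xyz":[0,0,-60],"dr":[0,0,0],"claw":5},{"xyz":[0,0,-100],"dr":[0,0,0],"claw":5},{"xyz":[0,0,-140],"dr":[0,0,0],"claw":5},{"xyz":[0,0,-160],"dr":[0,0,0],"claw":5}]'; python3 go.py w 450 -200 405 .207
```

```text
t: 31.2
position: [590.4, 145.4, 242.1]
ee_rot: [-0.001, 0.63, 0.776, 0.001]
ft_force: [-11.5, -1.7, 28.8]
width: 5.2
grasp_force: 14.2
t: 31.62
position: [591.6, 145.2, 404.9]
ee_rot: [0.002, 0.63, 0.776, 0.003]
ft_force: [1.7, 0.6, -0.2]
width: 5.1
grasp_force: 0.0
xyz [-308.8 -209.5   -1.6] dr [ 0.37 -0.03 -0.01] rows 8.9 pos [591.6 145.2 404.9] cur yaw 0.2068 t 31.6167
```

```bash
python3 -m jog '[{"xyz":[-309,-209,0],"dr":[0,0,0],"claw":5},{"xyz":[-309,-209,0],"dr":[0,0,0],"claw":5},{"xyz":[-309,-209,0],"dr":[0,0,0],"claw":5},{"xyz":[-309,-209,0],"dr":[0,0,0],"claw":5},{"xyz":[-309,-209,0],"dr":[0,0,0],"claw":5},{"xyz":[-309,-209,0],"dr":[0,0,0],"claw":5},{"xyz":[-309,-209,0],"dr":[0,0,0],"claw":5},{"xyz":[-309,-209,0],"dr":[0,0,0],"claw":5},{"xyz":[-309,-209,0],"dr":[0,0,0],"claw":5},{"xyz":[-309,-209,0],"dr":[0,0,0],"claw":5}]'; python3 - <<'E'
from workcell import r
import cv2
a=r.read_camera("top")["pixels"][130:270,100:300];b=r.read_camera("side")["pixels"][110:250,180:380]
c=lambda i:cv2.resize(i,None,fx=4,fy=4,interpolation=cv2.INTER_CUBIC)[:,:800]
cv2.imwrite("pics/p4.png",cv2.resize(cv2.vconcat([c(a),c(b)]),(428,600),interpolation=cv2.INTER_AREA))
E
```

```text
t: 32.45
position: [445.9, -207.4, 400.7]
ee_rot: [0.002, 0.634, 0.773, -0.001]
ft_force: [-0.1, -0.6, 0.1]
width: 4.8
grasp_force: 0.0
```

View pics/p4.png

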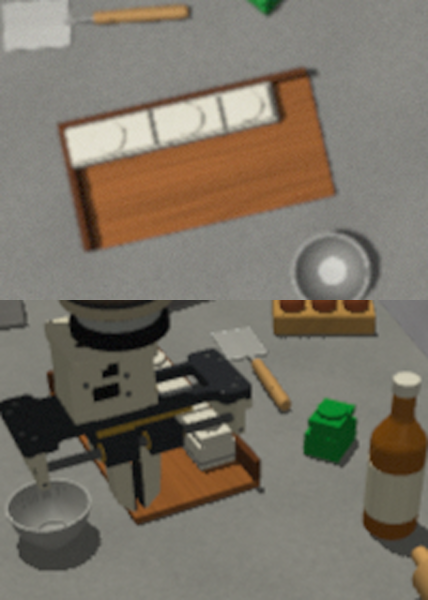

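The row sits tight in the corner along the fence, and the bystanders are in place. One numeric check before handing in.

```bash
python3 - <<'E'
from workcell import r
from fit import *
t=r.read_camera("top")
from go import cor
c=cor(-25,-135)
b=[box(-25,25,-135,135,0,34),box(-22,22,-132,132,26,46)]
p,i,_=fit([t],b,[*c,.207],"white",z=12);print(p.round(3),i)
O=np.array([525.5,214.9]);A=.212
R=np.array([[np.cos(A),-np.sin(A)],[np.sin(A),np.cos(A)]])
print("row centre in corner frame, top-only (want -25,-135):",(R.T@(p[:2]-O)-[75,155]).round(1))
# profile along the row at lid height to measure lid gaps
y=np.arange(-285,5,.5);n=[]
g=cv2.cvtColor(t["pixels"],cv2.COLOR_BGR2GRAY)
pts=np.array([R@[75-25+dx,155+v] for dx in(-15,) for v in y])+O
uv=proj(t,np.c_[pts,np.full(len(pts),58.)]).astype(np.float32)
I=cv2.remap(g,uv[:,0].reshape(1,-1),uv[:,1].reshape(1,-1),cv2.INTER_CUBIC)[0]
from scipy.signal import find_peaks
k,_=find_peaks(-I.astype(float),prominence=40);print(y[k],I[k]); e=np.where(np.diff((I>150).astype(int)))[0];print("edges",y[e])
E
```

```text
[5.70258e+02 2.48837e+02 2.06000e-01] [np.float64(0.8541819691501932)]
row centre in corner frame, top-only (want -25,-135): [ -24.1 -131.2]
[-278. -204. -114.  -70.] [ 53 134 125 177]
edges [-267.  -206.  -202.  -116.5 -112.    -3. ]
```

The lid gaps measure at -114 and -204 (ideal -115 and -205) and the lid ends at -3 and -267 (ideal), so the row is tight. Handing in.

```bash
python3 -c "
from workcell import r
print(r.sign_off())"
```

```text
the job is handed in; nothing more can be done
None
```

The job is handed in: by camera and force readings, the long, middle and short moulds are in a tight row along the fence with all lids shut and no bystander visibly moved; no verdict came back.

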